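# Put the setting block away, tuck the brass strip under the leaf and hold it flat

## Task

First lift the steel setting block off the soldering rail and stand it fully home in its own slot in the storage row, the empty one that it just fits. Then slide the plain edge of the brass strip about 30 mm in under the hold-down leaf of the jig, straight and centred along the rail, without lifting the leaf. Finish while holding the strip pressed firmly down flat on the rail (some 10 N): do not let go, and leave the other blocks and the jar where they stand.

Things in the scene. Friction and masses are not known exactly. Their poses are not given: they have to be found in the camera images.
- jig: soldering jig, fixed, yaw within 0.3 rad of 0. Origin at bench level straight below the leaf's front lip; x along the rail, in under the leaf (away from the robot); z up. Dark steel base plate 250 x 100 x 12 mm (x -145 to 105); on it a cream firebrick rail 30 mm wide, x -115 to 75, flat top 40 mm above the bench, so a wider strip overhangs it with 28 mm of height below for fingertips
- rail_lip (a point): middle of the rail's top (40 mm above the bench) at the leaf's lip line; axes as the jig. Under the leaf, two thin pins stand at x 55, y +-29 mm and hinge posts (tops 60 mm above the bench) at x 74 to 86, y +-31 to 41 mm, clear of a centred strip; there is no end stop
- leaf_lip (a point): foremost edge of the leaf, middle of its width, about 7 mm to the robot's side of the jig's origin and 52 mm above the bench when shut. The front 9 mm of the leaf are turned up here as a lead-in, top 55 mm above the bench
- leaf (a joint): hinge of the hold-down leaf, rad: 0 = shut, level on its pins; grows as it is lifted; only its own weight (80 g) keeps it down. Steel leaf 60 mm wide, 3 mm thick, over the rail from x = 2 to 78 mm in the jig's frame plus the turned-up lip; hinge at the far end (x = 80 mm, 52.5 mm above the bench). Shut, the gap between rail and leaf is 9 mm
- strip: loose brass strip 120 x 46 x 4 mm, about 120 g; one end turned up (3 mm thick, 18 mm high). Origin at the centre of its underside; x towards the plain edge, the one to tuck, within 0.5 rad of world x; z up. Starts level and lengthwise on a fixed firebrick 90 x 30 mm, 30 mm high, long edges overhanging about 8 mm, so it can be gripped from above across its width, fingertips beside the brick
- strip_tip (a point): middle of the strip's plain edge, at the underside (x = +60 mm on the strip)
- strip_heel (a point): middle of the strip's turned-up end, at the underside (x = -60 mm on the strip)
- block_mid: the steel setting block to put away: square post 24 x 24 x 62 mm, about 260 g, starts standing loose on the jig's rail 45 to 85 mm in front of the leaf's lip, squared to the rail within 0.3 rad. Origin at the centre of its underside, z up along its length
- slot_mid: the block's own slot: fixed wooden slot block 64 x 64 x 30 mm with a square pocket 28 x 28 mm, 20 mm deep, chamfered, squared to it. Origin at the centre of its underside, 8 mm above the bench, z up; pocket floor 10 mm above the origin, mouth 30 mm. One of three in a row on a tray at 75 mm spacing, in any order
- slot_large: a like slot block with a square pocket 40 x 40 mm, empty: not the block's own. Origin as for slot_mid
- slot_small: a like slot block with a square pocket 20 x 20 mm, holding the small block. Origin as for slot_mid
- block_small: bystander: steel block 16 x 16 x 55 mm standing in its slot (reaching 73 mm above the bench); origin at its underside
- block_large: bystander: steel block 36 x 36 x 70 mm standing on the bench; origin at its underside
- jar: bystander: small amber glass jar, 48 mm across, 60 mm high, with a black lid, standing on the bench; origin at its underside
Things that resemble listed ones, but are neither listed nor needed, are in the scene too. Of the things that look like the strip, the largest one is meant.

How it is judged:
By the outcome, as a careful person would: the job done as asked, in the order asked, and still so for the second after the job is handed in, while the arm keeps its last pose, push and grip.
It also fails if it takes over 58 s, if anything falls off the work surface, if the arm or the gripper's body presses on something with over 40 N, if the wrist force passes 120 N, or if a joint passes its speed limit or range.

## Robot

A 7-joint arm with a two-finger parallel gripper is mounted at the origin on the work surface. World frame = base frame: x ahead of the robot, y to its left, z up, the work surface at z = 0. Lengths are in m, angles in rad, forces in N, time in s.
With the tool pointing down it reaches from about 0.4 to 0.85 m from the base axis. Payload 10.4 kg.
Tool frame: the origin (TCP) lies between the finger pads; the fingertips stand 14 mm ahead of it and the grasp point (between the pads) lies 5 mm behind it (r.finger_overhang is the z of the fingertips in the tool frame, in m); z points along the fingers, y is the line along which they close (so a half turn about z gives the same grasp; the last joint's range is limited). The gripper opens to 87 mm and grips with 3 to 60 N. Pads are 19 mm wide; open, the fingers measure 117 mm over their backs; the gripper's body (75 mm by 190 mm) begins 51 mm behind the grasp point.
Start: joints at [-1.189, 0.332, -0.065, 1.46, 0.022, 1.35, -0.088], TCP at [0.246, 0.575, 0.237] pointing down, gripper open.
Joint ranges: [-2.6, 2.6], [-0.5, 2.12], [-1.47, 1.34], [0.16, 2.42], [-1.27, 4.41], [0.06, 2.06], [-2.6, 2.6]. Speed limits (rad/s): [2.22, 2.22, 2.79, 2.79, 3.14, 3.14, 3.14].

## Interface

Orientations are given as a unit quaternion [x, y, z, w].
In Python, from bench import r, optics gives the robot as it stands.
- The arm moves only by the shell command python3 -m pendant 'ROWS' [FORCE]. ROWS is JSON, a list of rows, each a list of 7 numbers: the closure, from -1 (fully open) to 1 (shut), then the shift along the tool's x, y, z scaled (see below), then the turn, a rotation vector about the tool's x, y, z scaled (see below). In form: [[grip, x, y, z, rx, ry, rz], ...]. A call has 1 to 8 rows; each row is the pose to reach, as a shift and turn from the pose commanded when the call began, along the tool's axes at that moment; what a row does not reach only later rows make up. The controller multiplies each number of a shift by 0.3 m and each number of a turn by 120 degrees. A row lasts 1/8 s, in which the tool goes at most 62.5 mm and 10.7 degrees, less where a joint would pass 70% of its speed; a pose out of reach is approached as far as the arm can. A call with a number of a shift or a turn outside -1 to 1 is refused whole. A call with a gripper value outside its range is refused whole. The fingers move at their own pace and stop on an object; FORCE is the grip in N (left out, the last holds). Time passes only in rows, so rows that repeat a pose let the fingers close. It gives the time, the measured TCP pose, the force, the opening and the grip force at its end, in the units of the state.
- r.read_state(): the state, without advancing time (a new reading comes with each control period).
- optics.camera(name): name is "scene" or "side" or "wrist"; returns a dict with "pixels" (420x560x3 uint8, red, green, blue), "vfov" (degrees; the focal length in pixels is half the picture's height over the tangent of half this angle, whatever the lens; pixels are square), "cx", "cy" (the principal point, pixels), "rvec" (rotation vector, rad) and "tvec" (3), from world to camera coordinates, as OpenCV has them. Camera axes: x right, y down, z forward; pixel columns grow to the right and rows downward; lengths in m; the calibration is good to about 2 mm. The wrist camera is an equidistant fisheye: a pixel r from the principal point sees the ray r / f radians off the axis. A picture is of the moment at which its call begins. There is no depth.
- r.close_job(): hands the job in; it is judged then, once.
The state is a dict: "time": time; "joint_positions": joint angles; "joint_vel": joint speeds; "joint_torque": joint torques, N m; "ee_pos": TCP position; "eef_rot": TCP orientation; "ft_force": force on the tool from outside, world axes, zero at the start; "torque": the same for the moment, N m; "width": finger opening in m; "grip_force": force on a finger pad.
Only numpy, scipy, OpenCV 4.12 (cv2) and the standard library are available. Lean on these libraries where they do the work, as an engineer would, in place of code of your own. Each camera call takes 0.05 s, during which the arm holds its last target. There are 200 camera calls.

## Working session

There is one attempt and no reset: what is moved stays moved. The work goes in short steps, Python scripts to look and compute and a shell command to move; the robot and the scene stay as the last step left them, time stands still between calls to the robot, and variables do not carry over. Pictures are saved under pics/ and viewed, at most 10 in all, crops included, and the job is handed in when it is done.

```bash
ls; mkdir -p pics; cat > h.py <<'E'
import numpy as np, cv2
from scipy.spatial.transform import Rotation as R
def cam(c):
    f=210/np.tan(np.radians(c['vfov'])/2); Rm=R.from_rotvec(np.ravel(c['rvec'])).as_matrix(); return f,Rm,np.ravel(c['tvec'])
def ray(c,uv,fish=False):
    f,Rm,t=cam(c); d=np.array(uv,float)-[c['cx'],c['cy']]
    if fish:
        r=np.hypot(*d)+1e-9; th=r/f; v=np.r_[d/r*np.sin(th),np.cos(th)]
    else: v=np.r_[d/f,1]
    return -Rm.T@t, Rm.T@(v/np.linalg.norm(v))
def onz(c,uv,z,fish=False):
    o,d=ray(c,uv,fish); return o+d*(z-o[2])/d[2]
def proj(c,p,fish=False):
    f,Rm,t=cam(c); q=Rm@np.array(p)+t
    if fish:
        r=np.hypot(q[0],q[1]); return np.array([c['cx'],c['cy']])+f*np.arctan2(r,q[2])*q[:2]/r
    return np.array([c['cx'],c['cy']])+f*q[:2]/q[2]
def tri(L):
    A=0;b=0
    for c,uv,fi in L:
        o,d=ray(c,uv,fi); P=np.eye(3)-np.outer(d,d); A=A+P; b=b+P@o
    x=np.linalg.solve(A,b); return x,[float(np.linalg.norm((np.eye(3)-np.outer(d,d))@(x-o))) for o,d in [ray(*l) for l in L]]
E
cat > snap.py <<'E'
import pickle,sys
from h import *; from bench import r,optics
def snap(tag,names):
    out={}
    for n in names:
        out[n]=optics.camera(n); pickle.dump(out[n],open(f'pics/{tag}_{n}.pkl','wb'))
    return out
E
python3 - <<'E'
from snap import *
s=snap('a',['scene','side','wrist'])
ims=[s[n]['pixels'][:,:,::-1] for n in s]
for n in s: print(n,s[n]['vfov'],s[n]['cx'],s[n]['cy'],ray(s[n],(280,210),n=='wrist'))
cv2.imwrite('pics/a1.png',cv2.resize(ims[0],(800,600),interpolation=cv2.INTER_CUBIC))
cv2.imwrite('pics/a2.png',cv2.resize(ims[1],(800,600),interpolation=cv2.INTER_CUBIC))
cv2.imwrite('pics/a3.png',ims[2])
print(r.read_state())
E
```

```text
pics
scene 50.88129604741881 275.3541161989813 211.5972926306343 (array([1.12727078, 0.49349195, 0.88380237]), array([-0.50276302, -0.471405  , -0.72457344]))
side 50.1726713007198 287.25904077197526 202.01370747195216 (array([-0.03711849,  0.50243134,  0.5539017 ]), array([ 0.63799467, -0.55321521, -0.53564515]))
wrist 65.70646984690485 279.25010912110207 204.10056149750957 (array([0.1832837 , 0.60123146, 0.38601702]), array([ 0.24789692, -0.10563818, -0.96300971]))
{'time': 0.15, 'joint_positions': array([-1.18858515,  0.3327167 , -0.0646666 ,  1.46070213,  0.02160927,
        1.34987153, -0.08848662]), 'joint_vel': array([ 0.00088143, -0.0011692 , -0.00025284, -0.00166017,  0.00080345,
        0.00033873,  0.00034034]), 'joint_torque': array([ 3.78540144e-04, -6.23638058e+01,  2.44469120e-02, -3.90143824e+01,
       -6.12951536e-02,  3.73151328e-02,  1.01051298e-04]), 'ee_pos': array([0.24607457, 0.57424931, 0.23596495]), 'eef_rot': array([ 2.01026471e-01,  9.79585681e-01, -4.96158761e-04, -7.11131174e-05]), 'ft_force': array([0.25174032, 0.28401851, 0.42172223]), 'torque': array([-0.02337408, -0.03065331,  0.06670644]), 'grip_force': 0.0, 'width': 0.08703886771929009}
```

View pics/a1.png

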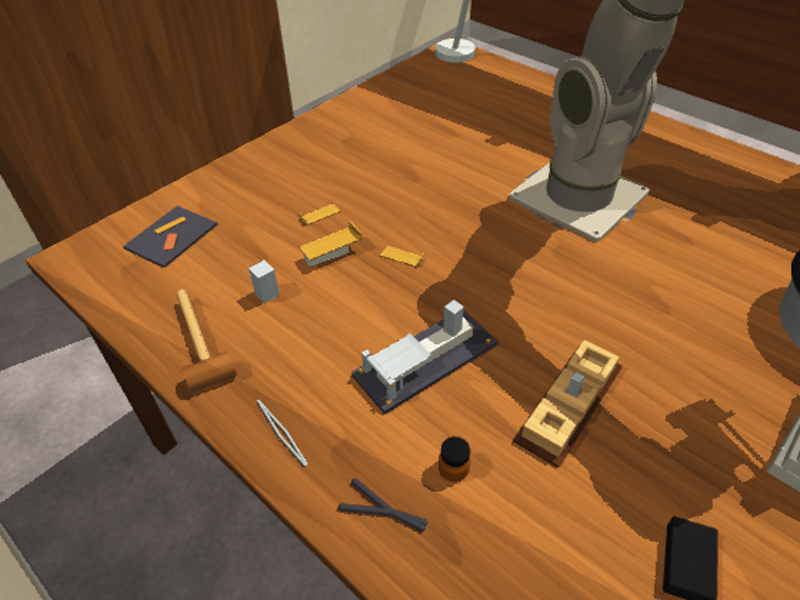

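View pics/a2.png

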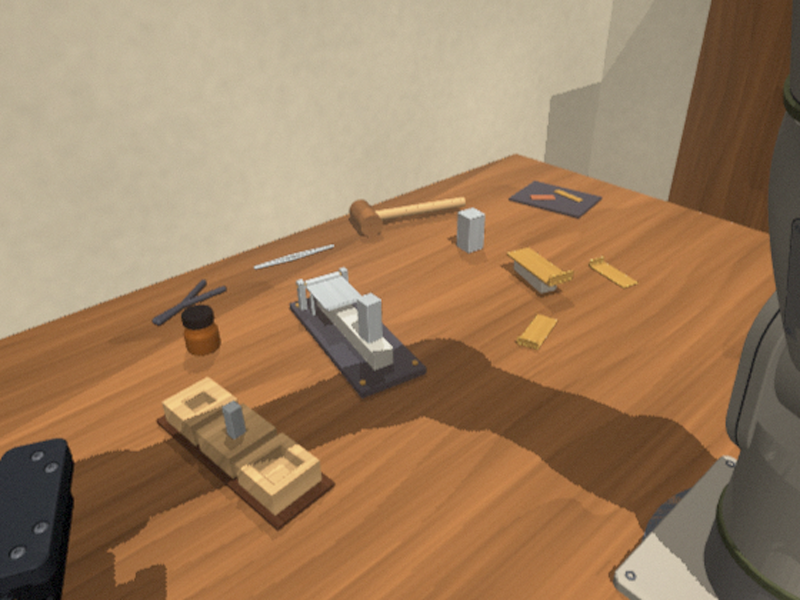

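Scene view (800x600): block_mid on the rail at (454,318) and the leaf at (400,355). The empty pockets are at (552,420), smaller, and (596,357), larger. The small block stands between them. There are brass strips at (330,243), largest and on the brick, (320,214) and (402,257). The side view agrees: strip (538,265), block (370,318), slots (203,402) and (283,472). Next are coarse triangulations.

```bash
python3 - <<'E'
from snap import *
np.set_printoptions(precision=4,suppress=True)
L=lambda n:pickle.load(open(f'pics/a_{n}.pkl','rb'))
A,B=L('scene'),L('side');k=.7
for n,a,b in [('block top',(454,306),(370,299)),('slot near-y pocket L',(596,357),(283,471)),('slot S',(552,422),(203,402)),('strip',(330,243),(538,265)),('jar lid',(455,446),(198,316)),('largeblk',(263,267),(470,214)),('strip2',(320,214),(612,272)),('strip3',(402,257),(537,332)),('smallblk top',(576,376),(233,406))]:
    x,e=tri([(A,np.array(a)*k,False),(B,np.array(b)*k,False)]); print(n,x,e)
a=A['pixels'][:,:,::-1];b=B['pixels'][:,:,::-1]
c1=cv2.resize(a[200:325,240:440],(800,500),interpolation=cv2.INTER_CUBIC)
cv2.imwrite('pics/c1.png',c1)
c2=cv2.resize(b[160:280,100:300],(800,480),interpolation=cv2.INTER_CUBIC)
E
```

```text
block top [0.5326 0.0611 0.0998] [0.00011676324471265092, 0.00011676324471272795]
slot near-y pocket L [0.4138 0.2801 0.0327] [0.0010106474181871322, 0.0010106474181870077]
slot S [0.5728 0.294  0.033 ] [0.0011184448833223982, 0.0011184448833224908]
strip [ 0.5113 -0.2781  0.0303] [0.00037957858785267164, 0.00037957858785258333]
jar lid [0.7195 0.2198 0.0553] [0.002598255114978791, 0.0025982551149787473]
largeblk [ 0.6721 -0.2846  0.0692] [0.0021238180979107693, 0.0021238180979109107]
strip2 [ 0.4385 -0.392   0.0024] [0.0008805888445568732, 0.0008805888445568034]
strip3 [ 0.4188 -0.163  -0.0024] [5.96562984100215e-05, 5.965629841002037e-05]
smallblk top [0.5002 0.2856 0.0706] [0.0006473543679160004, 0.0006473543679160952]
```

```bash
python3 -m pendant '[[-1,-0.18,-0.1,-0.02,0,0,-0.05],[-1,-0.36,-0.2,-0.05,0,0,-0.1],[-1,-0.54,-0.31,-0.08,0,0,-0.15],[-1,-0.73,-0.42,-0.107,0,0,-0.193],[-1,-0.73,-0.42,-0.107,0,0,-0.193]]'; python3 - <<'E'
from bench import r
s=r.read_state();print(s['ee_pos'],s['eef_rot'],s['joint_positions'])
E
```

```text
time: 0.78
ee_pos: [0.4015, 0.3681, 0.2695]
eef_rot: [0.004, 1.0, -0.0, 0.001]
ft_force: [-0.2, 1.1, -0.4]
width: 0.087
grip_force: 0.0
[0.40145845 0.36810332 0.26945524] [ 3.75816907e-03  9.99992496e-01 -1.20454467e-04  9.32915177e-04] [-0.85909357  0.13666967  0.03562158  1.63014409 -0.00338084  1.37378043
  0.74013344]
```

```bash
python3 -m pendant '[[-1,-0.13,-0.16,-0.04,0,0,0],[-1,-0.26,-0.33,-0.08,0,0,0],[-1,-0.4,-0.5,-0.13,0,0,0],[-1,-0.4,-0.66,-0.13,0,0,0],[-1,-0.4,-0.66,-0.13,0,0,0],[-1,-0.4,-0.66,-0.13,0,0,0]]'; python3 - <<'E'
from snap import *
s=snap('b',['wrist'])['wrist']
cv2.imwrite('pics/b.png',cv2.resize(s['pixels'][:,:,::-1],(800,600),interpolation=cv2.INTER_CUBIC))
E
```

```text
time: 1.52
ee_pos: [0.5172, 0.1758, 0.3074]
eef_rot: [-0.0, 1.0, 0.0, -0.0]
ft_force: [-0.6, 0.0, 0.2]
width: 0.0867
grip_force: 0.0
```

View pics/b.png

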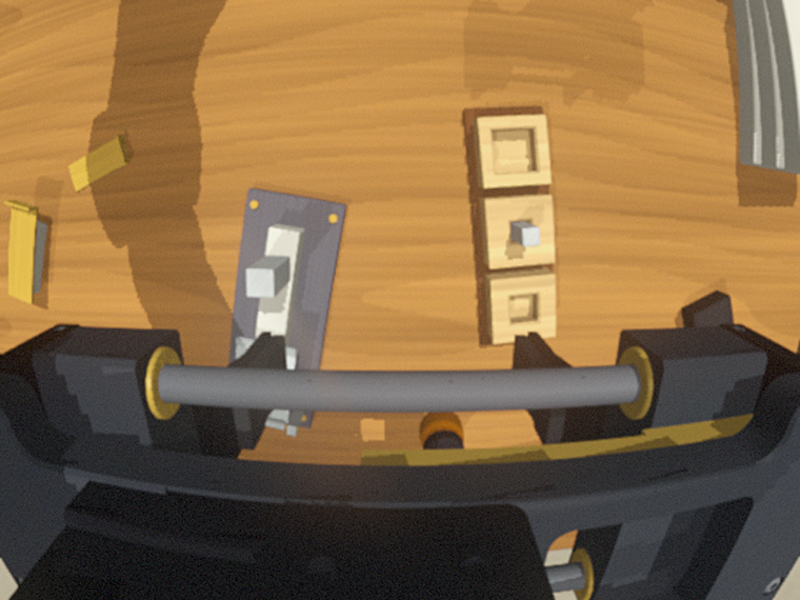

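Wrist view (800x600): the slot pockets run large (515,150), small with its block (525,233), mid (521,308). block_mid is at (265,277) on the rail. The candidate slots are the two empty ones: (521,308) has the smaller pocket, about 28 mm, and (515,150) has about 40 mm. I'll confirm this in an enlarged composite crop.

```bash
python3 - <<'E'
from snap import *
np.set_printoptions(precision=4,suppress=True)
A=pickle.load(open('pics/a_scene.pkl','rb'));B=pickle.load(open('pics/a_side.pkl','rb'));W=pickle.load(open('pics/b_wrist.pkl','rb'))
def cr(c,u,v,w,h,k): return cv2.resize(np.ascontiguousarray(c['pixels'][v:v+h,u:u+w,::-1]),None,fx=k,fy=k,interpolation=cv2.INTER_CUBIC)
# scene slots, wrist slots ; wrist block
top=np.hstack([cr(A,360,270,80,60,5),cr(B,110,260,80,60,5)])
bot=np.hstack([cr(W,325,180,80,60,5),cr(W,155,150,80,60,5)])
cv2.imwrite('pics/comp.png',np.vstack([top,bot]))
E
```

```text
(no output)
```

View pics/comp.png

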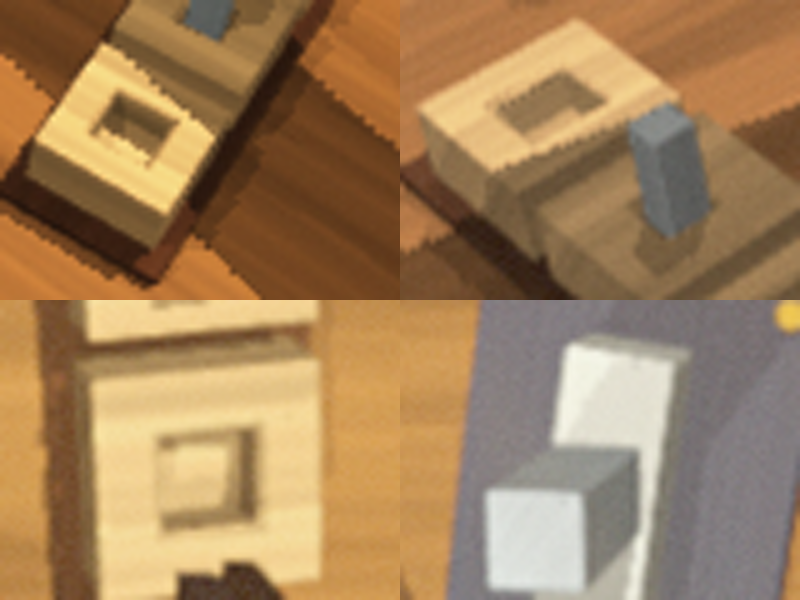

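The composite shows the pocket of the mid slot about 100 px wide in a 225 px slot block (28 of 64 mm), so this is the mid slot. The block top is sharply visible in the wrist crop. Next I triangulate the corners.

```bash
python3 - <<'E'
from snap import *
np.set_printoptions(precision=4,suppress=True)
A=pickle.load(open('pics/a_scene.pkl','rb'));B=pickle.load(open('pics/a_side.pkl','rb'));W=pickle.load(open('pics/b_wrist.pkl','rb'))
px=lambda P,u,v:(np.array(P,float)+.5)/5-.5+[u,v]
pw=px([(155,135),(258,127),(265,222),(165,230)],325,180)
ps=px([(113,90),(183,122),(155,165),(90,132)],360,270)
pd=px([(160,70),(207,100),(137,140),(87,108)],110,260)
m=[tri([(W,pw.mean(0),True),(A,ps.mean(0),False),(B,pd.mean(0),False)])]
print('pocket centre',m)
for n,c,P,f in [('w',W,pw,True),('s',A,ps,False),('d',B,pd,False)]:
    q=np.array([onz(c,p,.038,f) for p in P]); e=np.roll(q,-1,0)-q
    print(n,q.mean(0)[:2],np.linalg.norm(e,axis=1),np.degrees(np.arctan2(e[:,1],e[:,0]))%90)
bw=px([(86,190),(184,192),(186,290),(90,284)],155,150)
for z in (.1,.102,.104):
    q=np.array([onz(W,p,z,True) for p in bw]); e=np.roll(q,-1,0)-q
    print(z,q.mean(0)[:2],np.linalg.norm(e,axis=1),np.degrees(np.arctan2(e[:,1],e[:,0]))%90)
    
# slot outline: wood mask in wrist -> each slot's outer quad
top=px([(92,78),(320,55),(322,275),(100,300)],325,180)
q=np.array([onz(W,p,.038,True) for p in top]); e=np.roll(q,-1,0)-q
print('slot',q[:,:2],np.linalg.norm(e,axis=1),np.degrees(np.arctan2(e[:,1],e[:,0])))
# row direction: pocket centres (coarse, 800 px)
for p in [(515,150),(521,308)]: print(onz(W,np.array(p)*.7,.038,True))
# jig: base plate corners at z .012 and rail
for n,p in [('plateTL',(249,189)),('plateTR',(345,206)),('plateBR',(311,427))]: print(n,onz(W,np.array(p)*.7,.012,True))
rw=px([(168,45),(278,55),(155,145),(242,260)],155,150)
for p in rw: print('rail',onz(W,p,.04,True))
# block in scene/side: top centre by bright contour
def blk(c,uv):
    img=c['pixels']; h=cv2.cvtColor(img,cv2.COLOR_RGB2HSV); return [img[int(v),int(u)] for u,v in [uv]]
x,e=tri([(W,bw.mean(0),True),(A,np.array((454,306))*.7,False),(B,np.array((370,299))*.7,False)]);print('blocktop',x,e)
E
```

```text
pocket centre [(array([0.5742, 0.2965, 0.0367]), [0.00036548617946522186, 0.0006447264505335295, 0.0004365758973147937])]
w [0.5736 0.2965] [0.0295 0.0278 0.0292 0.0277] [4.4231 9.1248 3.9998 9.7971]
s [0.5751 0.2961] [0.0331 0.0273 0.0309 0.0259] [11.4114  6.0549  9.0434 10.5827]
d [0.573  0.2973] [0.0261 0.0273 0.0273 0.0278] [10.0874  5.1044 11.0817  2.8222]
0.1 [0.5338 0.0621] [0.0241 0.0234 0.0239 0.0227] [88.3713 87.4979 86.6733 87.9959]
0.102 [0.5333 0.0627] [0.0239 0.0232 0.0237 0.0225] [88.3713 87.4979 86.6733 87.9959]
0.104 [0.5328 0.0633] [0.0238 0.0231 0.0236 0.0224] [88.3713 87.4979 86.6733 87.9959]
slot [[0.5453 0.2611]
 [0.5384 0.3256]
 [0.6025 0.3323]
 [0.6088 0.267 ]] [0.0648 0.0644 0.0656 0.0638] [  96.0912    5.984   -84.4261 -174.7088]
[0.4247 0.281  0.038 ]
[0.5739 0.2934 0.038 ]
plateTL [0.4603 0.0278 0.012 ]
plateTR [0.4796 0.1238 0.012 ]
plateBR [0.7214 0.0773 0.012 ]
rail [0.4952 0.0552 0.04  ]
rail [0.4985 0.0852 0.04  ]
rail [0.5221 0.0502 0.04  ]
rail [0.5538 0.0728 0.04  ]
blocktop [0.5331 0.0616 0.1   ] [0.0009043060337830744, 0.00024377159007632197, 0.0007362895112891178]
```

Slot centre is (0.574, 0.2966), yaw about +5.8°. Block is at (0.5335, 0.062), top z 0.100 (0.102 expected), yaw about -2.4°. Jig yaw is about -10.9°, with its origin near (0.612, 0.048). These all agree with the given sizes. I'm moving to just above the block.

```bash
python3 -m pendant '[[-1,-0.03,-0.18,0.1,0,0,0.02],[-1,-0.05,-0.36,0.2,0,0,0.02],[-1,-0.054,-0.379,0.36,0,0,0.02],[-1,-0.054,-0.379,0.48,0,0,0.02],[-1,-0.054,-0.379,0.48,0,0,0.02],[-1,-0.054,-0.379,0.48,0,0,0.02]]' 25; python3 - <<'E'
from snap import *
s=r.read_state();print(s['ee_pos'],R.from_quat(s['eef_rot']).as_matrix())
W=snap('c',['wrist'])['wrist']
cv2.imwrite('pics/c.png',cv2.resize(W['pixels'][:,:,::-1],(800,600),interpolation=cv2.INTER_CUBIC))
E
```

```text
time: 2.33
ee_pos: [0.5345, 0.062, 0.1651]
eef_rot: [0.02, 1.0, 0.0, 0.001]
ft_force: [0.0, 0.2, 0.5]
width: 0.0872
grip_force: 0.0
[0.53452446 0.0619752  0.16506463] [[-9.99170019e-01  4.07075277e-02  1.47330960e-03]
 [ 4.07083945e-02  9.99170911e-01  5.63242473e-04]
 [-1.44915989e-03  6.22751061e-04 -9.99998756e-01]]
```

View pics/c.png

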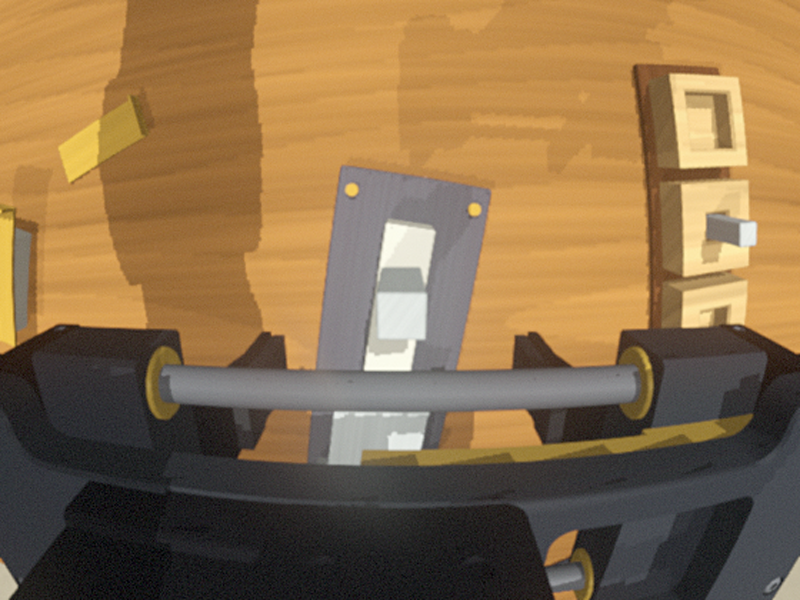

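The wrist view shows the block top centred at (402,315), square between the fingers. The leaf's front edge runs from (333,412) to (437,413). Plate corners are at (343,166) and (490,188).

```bash
python3 - <<'E'
from snap import *
np.set_printoptions(precision=4,suppress=True)
W=pickle.load(open('pics/c_wrist.pkl','rb'))
q=np.array([onz(W,np.array(p)*.7,.102,True) for p in [(376,292),(425,291),(427,340),(378,338)]]); e=np.roll(q,-1,0)-q
print(q.mean(0),np.linalg.norm(e,axis=1),np.degrees(np.arctan2(e[:,1],e[:,0]))%90)
for p,z in [((343,166),.012),((490,188),.012),((387,219),.04),((435,226),.04),((333,412),.055),((437,413),.055)]: print(p,onz(W,np.array(p)*.7,z,True))
E
python3 -m pendant '[[-1,0.003,0,0.14,0,0,0],[-1,0.003,0,0.28,0,0,0],[-1,0.003,0,0.283,0,0,0],[-1,0.003,0,0.283,0,0,0]]'
```

```text
[0.5337 0.063  0.102 ] [0.0233 0.0248 0.024  0.0233] [88.9256  0.9052 85.1853 89.3232]
(343, 166) [0.4598 0.0285 0.012 ]
(490, 188) [0.4775 0.1238 0.012 ]
(387, 219) [0.4932 0.0563 0.04  ]
(435, 226) [0.4984 0.0847 0.04  ]
(333, 412) [0.612  0.0164 0.055 ]
(437, 413) [0.615  0.0829 0.055 ]
time: 2.88
ee_pos: [0.5343, 0.0611, 0.081]
eef_rot: [0.021, 1.0, 0.0, 0.001]
ft_force: [-0.4, 0.0, -0.4]
width: 0.0868
grip_force: 0.0
```

Descended cleanly. Closing on the block, then lifting.

```bash
python3 -m pendant '[[1,0,0,0,0,0,0],[1,0,0,0,0,0,0],[1,0,0,0,0,0,0],[1,0,0,0,0,0,0],[1,0,0,0,0,0,0],[1,0,0,0,0,0,0]]' 25; python3 -m pendant '[[1,0,0,-0.05,0,0,0],[1,0,0,-0.15,0,0,0],[1,0,0,-0.3,0,0,0],[1,0,0,-0.3,0,0,0]]'; python3 - <<'E'
from snap import *
np.set_printoptions(precision=4,suppress=True)
s=r.read_state(); M=R.from_quat(s['eef_rot']).as_matrix(); print(s['ee_pos'],s['time'])
print((M.T@(np.array([.574,.2966,s['ee_pos'][2]])-s['ee_pos']))/.3)
E
```

```text
time: 3.62
ee_pos: [0.5329, 0.0607, 0.0787]
eef_rot: [0.021, 1.0, 0.0, -0.0]
ft_force: [-0.2, 0.1, -0.6]
width: 0.0351
grip_force: 0.0
time: 4.12
ee_pos: [0.535, 0.0609, 0.1729]
eef_rot: [0.021, 1.0, 0.001, 0.003]
ft_force: [0.3, -0.3, -2.1]
width: 0.0234
grip_force: 25.0
[0.535  0.0609 0.1729] 4.125
[-0.0965  0.7904  0.0023]
```

The fingers were still closing when the lift began, so I'm checking how deep the block sits in the grip.

```bash
python3 -m pendant '[[1,0,0,0,0,0,0],[1,0,0,0,0,0,0]]'; python3 - <<'E'
from snap import *
np.set_printoptions(precision=4,suppress=True)
s=snap('d',['scene','side']); e=r.read_state()['ee_pos'];print(e)
def cr(c,u,v,w,h,k): return cv2.resize(np.ascontiguousarray(c['pixels'][v:v+h,u:u+w,::-1]),None,fx=k,fy=k,interpolation=cv2.INTER_CUBIC)
pa=proj(s['scene'],e);pb=proj(s['side'],e);print(pa,pb)
o=[]
for c,p in [(s['scene'],pa),(s['side'],pb)]:
    u,v=int(p[0])-40,int(p[1])-50;print(u,v);o.append(cr(c,u,v,80,120,5))
cv2.imwrite('pics/d.png',np.hstack(o))
E
```

```text
time: 4.38
ee_pos: [0.5321, 0.0606, 0.1676]
eef_rot: [0.021, 1.0, -0.0, -0.001]
ft_force: [0.0, -1.5, -2.2]
width: 0.0239
grip_force: 25.0
[0.5324 0.0606 0.1678]
[319.1214 193.9362] [257.7773 177.6551]
279 143
217 127
```

View pics/d.png

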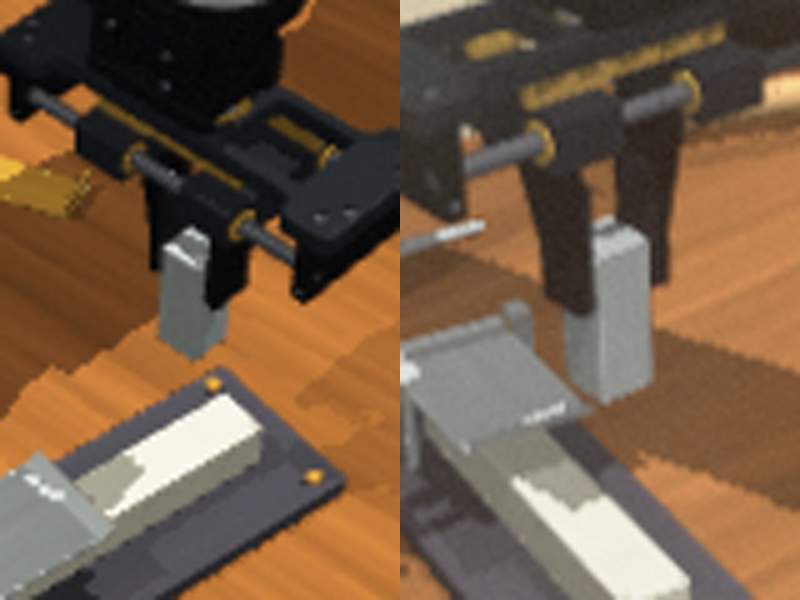

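The block hangs upright in the fingers. Its bottom corners are at scene (193,357) and side (605,402) in the crop.

```bash
python3 - <<'E'
from snap import *
np.set_printoptions(precision=4,suppress=True)
A=pickle.load(open('pics/d_scene.pkl','rb'));B=pickle.load(open('pics/d_side.pkl','rb'))
e=np.array([.5324,.0606,.1678]); c,s_=np.cos(-.042),np.sin(-.042); Rm=np.array([[c,-s_],[s_,c]])
for C,uv,k in [(A,(279+38.6,143+71.3),(.012,.012)),(B,(217+41,127+80.3),(-.012,.012))]:
    xy=e[:2]+Rm@k
    o,d=ray(C,uv); n=np.cross(d,[0,0,1]); # closest z
    M=np.c_[d,-np.array([0,0,1.])]; t=np.linalg.lstsq(M,np.r_[xy,0]-o,rcond=None)[0]; print('bottom z',t[1],'res',np.linalg.norm(M@t-(np.r_[xy,0]-o)))
s=r.read_state(); e=s['ee_pos'];M=R.from_quat(s['eef_rot']).as_matrix()
print(e,(M.T@(np.array([.574,.2966,e[2]])-e))/.3, s['eef_rot'])
E
```

```text
bottom z 0.11675702975794049 res 0.002017063541767641
bottom z 0.11482145924214524 res 0.0007054706701619426
[0.5324 0.0606 0.1678] [-0.1052  0.7919 -0.0006] [ 0.0212  0.9998 -0.0003 -0.0009]
```

Bottom is about 52 mm below the TCP, so fully home means TCP z of about 0.070. Moving above the slot.

```bash
python3 -m pendant '[[1,-0.02,0.16,0,0,0,-0.02],[1,-0.05,0.36,0,0,0,-0.04],[1,-0.08,0.55,0,0,0,-0.068],[1,-0.105,0.72,0,0,0,-0.068],[1,-0.105,0.792,0,0,0,-0.068],[1,-0.105,0.792,0,0,0,-0.068],[1,-0.105,0.792,0,0,0,-0.068],[1,-0.105,0.792,0,0,0,-0.068]]'; python3 - <<'E'
from snap import *
np.set_printoptions(precision=4,suppress=True)
s=r.read_state(); e=s['ee_pos'];M=R.from_quat(s['eef_rot'])
print(e,(M.as_matrix().T@(np.array([.574,.2966,e[2]])-e))/.3, np.degrees(np.arctan2(M.as_matrix()[1,0],M.as_matrix()[0,0])))
E
```

```text
time: 5.48
ee_pos: [0.5749, 0.2949, 0.1689]
eef_rot: [-0.049, 0.999, -0.0, 0.0]
ft_force: [-0.4, -0.0, -2.8]
width: 0.0238
grip_force: 25.0
[0.5749 0.2949 0.1689] [ 0.0026  0.0058 -0.    ] -174.40419497341443
```

```bash
python3 -m pendant '[[1,0.003,0.006,0.1,0,0,0],[1,0.003,0.006,0.2,0,0,0],[1,0.003,0.006,0.24,0,0,0],[1,0.003,0.006,0.24,0,0,0],[1,0.003,0.006,0.24,0,0,0],[1,0.003,0.006,0.24,0,0,0]]'; python3 - <<'E'
from snap import *
np.set_printoptions(precision=4,suppress=True)
s=r.read_state(); e=s['ee_pos'];print(e)
s=snap('e',['scene','side'])
def cr(c,u,v,w,h,k): return cv2.resize(np.ascontiguousarray(c['pixels'][v:v+h,u:u+w,::-1]),None,fx=k,fy=k,interpolation=cv2.INTER_CUBIC)
o=[]
for c in s.values():
    p=proj(c,[.574,.2966,.05]);u,v=int(p[0])-40,int(p[1])-50;print(u,v);o.append(cr(c,u,v,80,100,5))
cv2.imwrite('pics/e.png',np.hstack(o))
E
```

```text
time: 6.22
ee_pos: [0.5741, 0.2987, 0.098]
eef_rot: [-0.05, 0.999, 0.001, 0.001]
ft_force: [0.3, -0.1, -2.6]
width: 0.0241
grip_force: 25.0
[0.5741 0.2987 0.098 ]
347 241
98 224
```

View pics/e.png

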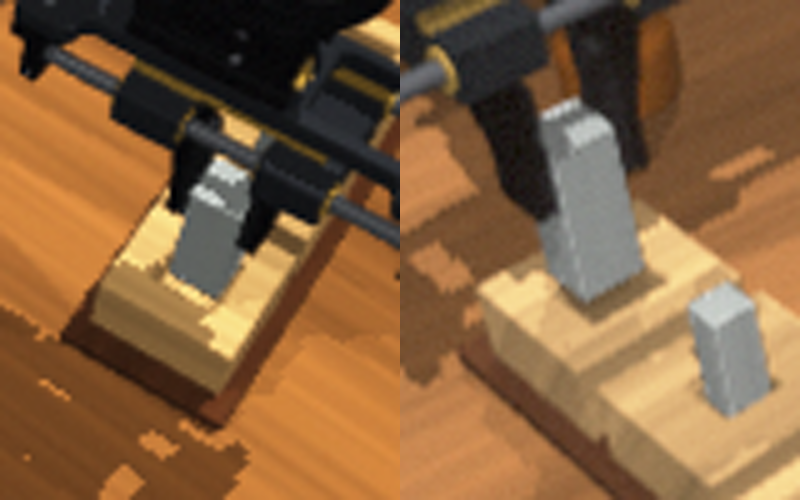

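The block is poised over its mouth: bottom corners at scene crop (215,298) and side crop (585,303). A numeric check of the offset follows.

```bash
python3 - <<'E'
from snap import *
np.set_printoptions(precision=4,suppress=True)
A=pickle.load(open('pics/e_scene.pkl','rb'));B=pickle.load(open('pics/e_side.pkl','rb'))
a=.0977;Rm=np.array([[np.cos(a),-np.sin(a)],[np.sin(a),np.cos(a)]])
for z in (.042,.045,.048):
  for C,uv,k in [(A,(347+43,241+59.6),(.012,.012)),(B,(98+37,224+60.6),(-.012,.012))]:
    print(z,onz(C,uv,z)[:2]-Rm@k)
s=r.read_state();print(s['ee_pos'],s['joint_vel'])
E
```

```text
0.042 [0.5742 0.2973]
0.042 [0.5764 0.2982]
0.045 [0.5761 0.2979]
0.045 [0.5728 0.2994]
0.048 [0.578  0.2986]
0.048 [0.5693 0.3005]
[0.5738 0.2987 0.0975] [ 0.0004  0.003  -0.0002  0.0023  0.0009 -0.0003 -0.0003]
```

```bash
python3 -m pendant '[[1,0,-0.004,0.01,0,0,0],[1,0,-0.005,0.02,0,0,0],[1,0,-0.005,0.035,0,0,0],[1,0,-0.005,0.05,0,0,0],[1,0,-0.005,0.06,0,0,0],[1,0,-0.005,0.07,0,0,0],[1,0,-0.005,0.07,0,0,0]]'
```

```text
time: 7.2
ee_pos: [0.5735, 0.2969, 0.0755]
eef_rot: [-0.05, 0.999, -0.0, -0.0]
ft_force: [-1.0, -0.3, -2.5]
width: 0.0235
grip_force: 25.0
```

Entering freely: no contact force at TCP z 0.0755. Continuing down to the floor.

```bash
python3 -m pendant '[[1,0,0,0.008,0,0,0],[1,0,0,0.014,0,0,0],[1,0,0,0.02,0,0,0],[1,0,0,0.02,0,0,0]]'
```

```text
time: 7.7
ee_pos: [0.5741, 0.2971, 0.0719]
eef_rot: [-0.05, 0.999, 0.0, 0.001]
ft_force: [-5.2, -3.0, 14.1]
width: 0.0237
grip_force: 25.0
```

Floor contact is at the expected height. I release, rise, and head for the strip.

```bash
python3 -m pendant '[[-1,0,0,-0.01,0,0,0],[-1,0,0,-0.01,0,0,0],[-1,0,0,-0.01,0,0,0],[-1,0,0,-0.01,0,0,0],[-1,0,0,-0.1,0,0,0],[-1,0,0,-0.25,0,0,0],[-1,0,0,-0.45,0,0,0],[-1,0,0,-0.6,0,0,0]]'; python3 - <<'E'
from snap import *
np.set_printoptions(precision=4,suppress=True)
s=snap('f',['scene','side'])
def cr(c,u,v,w,h,k): return cv2.resize(np.ascontiguousarray(c['pixels'][v:v+h,u:u+w,::-1]),None,fx=k,fy=k,interpolation=cv2.INTER_CUBIC)
o=[]
for c in s.values():
    p=proj(c,[.574,.2966,.05]);u,v=int(p[0])-40,int(p[1])-35;print(u,v);o.append(cr(c,u,v,80,60,5))
q=[]
for c in s.values():
    p=proj(c,[.511,-.278,.03]);u,v=int(p[0])-40,int(p[1])-30;print(u,v);q.append(cr(c,u,v,80,60,5))
cv2.imwrite('pics/f.png',np.vstack([np.hstack(o),np.hstack(q)]))
E
```

```text
time: 8.7
ee_pos: [0.5738, 0.297, 0.2525]
eef_rot: [-0.05, 0.999, 0.0, 0.001]
ft_force: [0.6, 0.4, 0.2]
width: 0.0865
grip_force: 0.0
347 256
98 239
191 140
336 155
```

View pics/f.png

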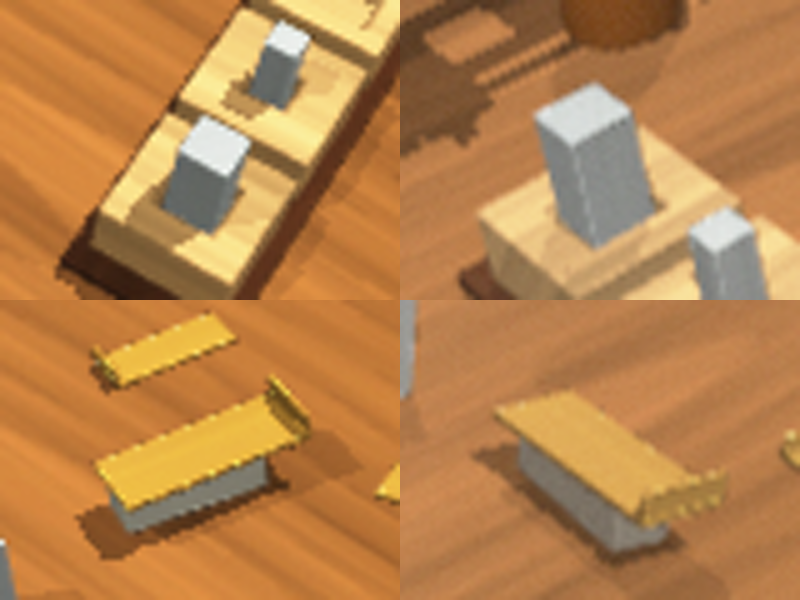

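The block stands in its slot, low and upright, with its tops at scene (214,146) and side (585,116). The big strip on its brick has its plain edge at scene (97,465)-(128,508) and its turned-up heel toward the robot. Small look-alike strips lie flat on the bench, so the one on the brick is the one meant. I check the block height and go above the strip.

```bash
python3 - <<'E'
from snap import *
np.set_printoptions(precision=4,suppress=True)
A=pickle.load(open('pics/f_scene.pkl','rb'));B=pickle.load(open('pics/f_side.pkl','rb'))
g=lambda p,u,v:(np.array(p)+.5)/5-.5+[u,v]
print('blk top',tri([(A,g((214,146),347,256),False),(B,g((585-400,116),98,239),False)]))
for p in [(97,165),(128,208)]: print('plain',onz(A,g(p,191,140),.034))
for p in [(97,112),(175,92)]: print('plain side',onz(B,g(p,336,155),.034))
s=r.read_state(); e=s['ee_pos'];M=R.from_quat(s['eef_rot']).as_matrix()
print((M.T@(np.array([.48,-.25,.30])-e))/.3)
E
```

```text
blk top (array([0.5753, 0.2962, 0.0775]), [0.0006860334541261957, 0.000686033454126047])
plain [ 0.5623 -0.312   0.034 ]
plain [ 0.575 -0.271  0.034]
plain side [ 0.57   -0.2686  0.034 ]
plain side [ 0.5573 -0.3129  0.034 ]
[ 0.4976 -1.7848 -0.1585]
```

```bash
python3 -m pendant '[[-1,0.05,-0.19,-0.04,0,0,0.03],[-1,0.1,-0.38,-0.08,0,0,0.06],[-1,0.15,-0.57,-0.12,0,0,0.1],[-1,0.2,-0.76,-0.15,0,0,0.14],[-1,0.25,-0.95,-0.15,0,0,0.185],[-1,0.25,-0.95,-0.15,0,0,0.185]]'; python3 - <<'E'
from snap import *
np.set_printoptions(precision=4,suppress=True)
s=r.read_state(); e=s['ee_pos'];M=R.from_quat(s['eef_rot']).as_matrix()
print((M.T@(np.array([.50,-.27,.22])-e))/.3,M)
E
```

```text
time: 9.55
ee_pos: [0.5267, 0.0005, 0.2949]
eef_rot: [0.148, 0.989, -0.0, 0.0]
ft_force: [0.8, 1.1, -0.2]
width: 0.0872
grip_force: 0.0
[-0.1782 -0.8882  0.25  ] [[-0.9563  0.2924  0.0006]
 [ 0.2924  0.9563 -0.0006]
 [-0.0008 -0.0004 -1.    ]]
```

```bash
python3 -m pendant '[[-1,-0.04,-0.19,0.05,0,0,0],[-1,-0.08,-0.38,0.1,0,0,0],[-1,-0.12,-0.57,0.15,0,0,0],[-1,-0.16,-0.76,0.2,0,0,0],[-1,-0.178,-0.888,0.25,0,0,0],[-1,-0.178,-0.888,0.25,0,0,0],[-1,-0.178,-0.888,0.25,0,0,0]]'; python3 - <<'E'
from snap import *
np.set_printoptions(precision=4,suppress=True)
W=snap('g',['wrist'])['wrist']; print(r.read_state()['ee_pos'])
cv2.imwrite('pics/g.png',cv2.resize(W['pixels'][:,:,::-1],(800,600),interpolation=cv2.INTER_CUBIC))
E
```

```text
time: 10.42
ee_pos: [0.5036, -0.2634, 0.2193]
eef_rot: [0.143, 0.99, 0.0, -0.0]
ft_force: [-0.4, -0.3, -0.3]
width: 0.0873
grip_force: 0.0
[ 0.5039 -0.263   0.2196]
```

View pics/g.png

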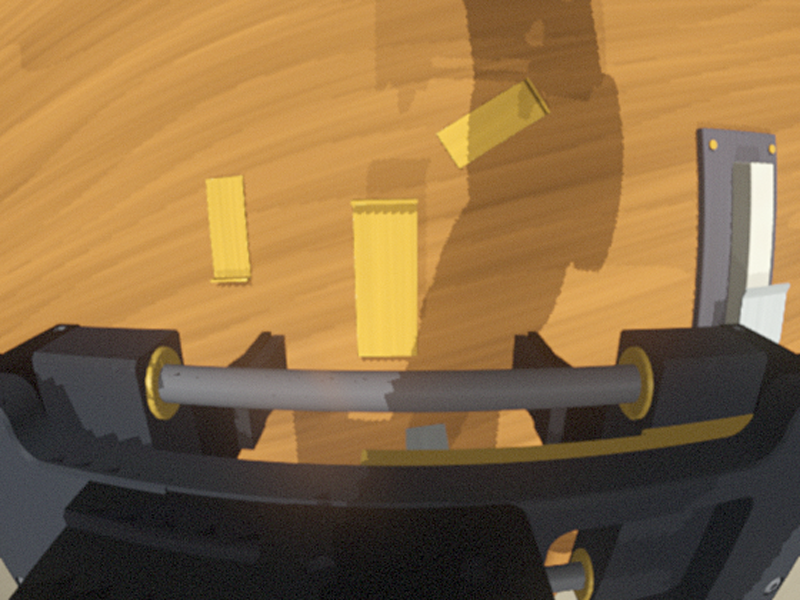

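Wrist view: the large strip has its plain edge at (359,357)-(417,357) and its heel at (351,201)-(418,201). The look-alikes at (228,230) and (493,123) are smaller.

```bash
python3 - <<'E'
from snap import *
np.set_printoptions(precision=4,suppress=True)
W=pickle.load(open('pics/g_wrist.pkl','rb'));A=pickle.load(open('pics/f_scene.pkl','rb'));B=pickle.load(open('pics/f_side.pkl','rb'))
g=lambda p,u,v:(np.array(p)+.5)/5-.5+[u,v]
k=.7
for a,b,c in [((359,357),(97,165),(175,92)),((417,357),(128,208),(97,112))]:
    print('plain tri',tri([(W,np.array(a)*k,True),(A,g(b,191,140),False),(B,g(c,336,155),False)]))
P=[onz(W,np.array(p)*k,z,True) for p,z in [((359,357),.034),((417,357),.034),((351,201),.052),((418,201),.052)]]
print(np.array(P))
t=(P[0]+P[1])/2;h=(P[2]+P[3])/2;d=t-h;yaw=np.arctan2(d[1],d[0]);print('len',np.hypot(*d[:2]),'w',np.linalg.norm(P[0]-P[1]),np.linalg.norm(P[2]-P[3]),'yaw',np.degrees(yaw))
for i,j in [(2,0),(3,1)]: dd=P[j]-P[i]; print('side yaw',np.degrees(np.arctan2(dd[1],dd[0])))
# mask
hsv=cv2.cvtColor(W['pixels'],cv2.COLOR_RGB2HSV); 
c=(t+h)/2; u=np.array([np.cos(yaw),np.sin(yaw)]); G=c[:2]-.005*u; print('centre',c,'grasp',G)
s=r.read_state(); e=s['ee_pos'];M=R.from_quat(s['eef_rot']).as_matrix()
print(e,(M.T@(np.r_[G,.028]-e))/.3,'tool yaw',np.degrees(np.arctan2(-M[1,0],-M[0,0])))
E
```

```text
plain tri (array([ 0.5614, -0.3144,  0.0326]), [0.0025678956984767918, 0.0008490502022841495, 0.002429873133635643])
plain tri (array([ 0.5745, -0.2713,  0.0328]), [0.0022715530171350876, 0.0005926682991008938, 0.0022195584232111254])
[[ 0.5635 -0.3137  0.034 ]
 [ 0.5762 -0.2702  0.034 ]
 [ 0.4466 -0.281   0.052 ]
 [ 0.4597 -0.2372  0.052 ]]
len 0.12125270339809652 w 0.045315652273432976 0.04570239860392761 yaw -15.718781332349428
side yaw -15.62833538067363
side yaw -15.809452366757755
centre [ 0.5115 -0.2755  0.043 ] grasp [ 0.5067 -0.2741]
[ 0.5039 -0.263   0.2196] [-0.0195 -0.0335  0.6387] tool yaw -16.335381009259287
```

```bash
python3 -m pendant '[[-1,-0.018,-0.035,0.15,0,0,0],[-1,-0.018,-0.035,0.3,0,0,0],[-1,-0.018,-0.035,0.45,0,0,0],[-1,-0.018,-0.035,0.55,0,0,0],[-1,-0.018,-0.035,0.6,0,0,0],[-1,-0.018,-0.035,0.635,0,0,0],[-1,-0.018,-0.035,0.635,0,0,0],[-1,-0.018,-0.035,0.635,0,0,0]]' 40
```

```text
time: 11.48
ee_pos: [0.5059, -0.2765, 0.0302]
eef_rot: [0.143, 0.99, -0.0, 0.001]
ft_force: [0.5, -0.5, -0.8]
width: 0.0868
grip_force: 0.0
```

```bash
python3 -m pendant '[[0.2,0,0,0,0,0,0],[0.2,0,0,0,0,0,0],[0.2,0,0,0,0,0,0],[1,0,0,0,0,0,0],[1,0,0,0,0,0,0],[1,0,0,0,0,0,0],[1,0,0,0,0,0,0],[1,0,0,0,0,0,0]]'
```

```text
time: 12.48
ee_pos: [0.5053, -0.2762, 0.0292]
eef_rot: [0.143, 0.99, 0.0, 0.0]
ft_force: [0.2, 0.1, -0.3]
width: 0.0452
grip_force: 40.0
```

Strip is gripped (45 mm, 40 N). I refine the jig pose from the pictures already taken by fitting lines to plate and rail edges, while lifting.

```bash
python3 -m pendant '[[1,0,0,-0.03,0,0,0],[1,0,0,-0.1,0,0,0],[1,0,0,-0.22,0,0,0],[1,0,0,-0.35,0,0,0],[1,0,0,-0.45,0,0,0],[1,0,0,-0.45,0,0,0],[1,0,0,-0.45,0,0,0]]'; cat > jig.py <<'E'
from snap import *
np.set_printoptions(precision=4,suppress=True)
O=np.array([.612,.048]);a=np.radians(-10.9)
def J(q): d=q[:,:2]-O; return np.c_[d@[np.cos(a),np.sin(a)],d@[-np.sin(a),np.cos(a)]]
for t,f in [('b_wrist',1),('c_wrist',1),('f_scene',0),('f_side',0),('g_wrist',1)]:
    C=pickle.load(open(f'pics/{t}.pkl','rb')); im=C['pixels']; h=cv2.cvtColor(im,cv2.COLOR_RGB2HSV).astype(int)
    wood=(h[...,0]<25)&(h[...,1]>90)           # bench
    cream=(h[...,1]<70)&(h[...,2]>110)
    for nm,m,z,w,x0,x1 in [('plate',~wood,.012,.05,-.14,.0),('rail',cream,.04,.015,-.11,-.02)]:
        m=cv2.medianBlur(m.astype(np.uint8)*255,3)
        cs,_=cv2.findContours(m,cv2.RETR_LIST,cv2.CHAIN_APPROX_NONE)
        uv=np.vstack([c[:,0] for c in cs]); q=J(np.array([onz(C,p,z,f) for p in uv]))
        for sgn in (1,-1):
            k=(abs(q[:,1]-sgn*w)<.005)&(q[:,0]>x0)&(q[:,0]<x1)
            if k.sum()<15: continue
            vx,vy,px,py=cv2.fitLine(q[k].astype(np.float32),cv2.DIST_HUBER,0,.01,.01).ravel(); s=vy/vx
            print(t,nm,sgn,k.sum(),'slope deg %.2f y(0) %.1f mm  y(-60) %.1f'%(np.degrees(np.arctan(s)),1e3*(py-s*px),1e3*(py+s*(-.06-px))))
        fr={'plate':-.145,'rail':-.115}[nm]; k=(abs(q[:,0]-fr)<.007)&(abs(q[:,1])<w*.85)
        if k.sum()>5: print(t,nm,'front x %.1f'%(1e3*np.median(q[k,0])),k.sum())
E
python3 jig.py
```

```text
time: 13.35
ee_pos: [0.5049, -0.2761, 0.1637]
eef_rot: [0.143, 0.99, 0.0, -0.0]
ft_force: [-0.0, 0.3, -1.4]
width: 0.045
grip_force: 40.0
b_wrist plate 1 96 slope deg -0.43 y(0) 48.5 mm  y(-60) 48.9
b_wrist plate -1 97 slope deg -0.38 y(0) -50.0 mm  y(-60) -49.6
b_wrist plate front x -146.1 58
c_wrist plate 1 130 slope deg -0.22 y(0) 48.5 mm  y(-60) 48.7
c_wrist plate -1 142 slope deg -0.40 y(0) -50.3 mm  y(-60) -49.9
c_wrist plate front x -145.9 90
c_wrist rail -1 35 slope deg 4.93 y(0) -13.3 mm  y(-60) -18.5
f_scene plate 1 43 slope deg -0.19 y(0) 52.1 mm  y(-60) 52.3
f_scene plate -1 32 slope deg -0.79 y(0) -49.4 mm  y(-60) -48.5
f_scene plate front x -142.4 21
f_scene rail -1 28 slope deg 0.16 y(0) -14.5 mm  y(-60) -14.6
f_scene rail front x -114.9 7
f_side plate 1 36 slope deg -0.16 y(0) 53.4 mm  y(-60) 53.6
f_side plate -1 35 slope deg -0.35 y(0) -48.2 mm  y(-60) -47.9
f_side rail -1 22 slope deg 0.36 y(0) -13.1 mm  y(-60) -13.5
g_wrist plate 1 93 slope deg -0.63 y(0) 48.2 mm  y(-60) 48.9
g_wrist plate -1 83 slope deg -0.33 y(0) -54.5 mm  y(-60) -54.2
g_wrist plate front x -146.1 44
g_wrist rail 1 36 slope deg 0.42 y(0) 19.4 mm  y(-60) 19.0
```

Jig yaw is -11.25°, origin about (0.6126, 0.0486), all views agreeing within 2 mm. Moving over the rail, strip tip 25 mm short of the lip.

```bash
cat > to.py <<'E'
import sys
from snap import *
np.set_printoptions(precision=4,suppress=True)
O=np.array([.6126,.0486]);A=np.radians(-11.25);U=np.array([np.cos(A),np.sin(A)]);V=np.array([-U[1],U[0]])
def st(n=1):
    s=r.read_state(); e=s['ee_pos'];M=R.from_quat(s['eef_rot']).as_matrix()
    d=e[:2]-O; print('jig xy mm',1e3*d@U,1e3*d@V,'z',e[2],'yaw err deg',np.degrees(np.arctan2(-M[1,0],-M[0,0])-A),'tilt z',M[:,2],'F',s['ft_force'],s['torque'],'t',s['time'])
    return e,M
if __name__=='__main__':
    e,M=st(); x,y,z=map(float,sys.argv[1:4]); print((M.T@(np.r_[O+x*U+y*V,z]-e))/.3)
E
python3 to.py -.09 0 .164; python3 -m pendant '[[1,0,0.19,0,0,0,-0.01],[1,0,0.38,0,0,0,-0.02],[1,0,0.57,0,0,0,-0.03],[1,0,0.76,0,0,0,-0.04],[1,0,0.76,0,0,0,-0.0425],[1,0,0.76,0,0,0,-0.0425]]'; python3 to.py -.09 0 .1
```

```text
jig xy mm -42.287254227915035 -339.47644450652075 z 0.16373866417662045 yaw err deg -5.223570969997546 tilt z [-0.0005  0.0004 -1.    ] F [-0.0048  0.3352 -1.4162] [ 0.0393 -0.0263 -0.0086] t 13.35
[ 0.2614  1.1124 -0.0004]
time: 14.1
ee_pos: [0.5692, -0.0582, 0.1632]
eef_rot: [0.099, 0.995, -0.0, -0.001]
ft_force: [-0.1, -0.3, -1.0]
width: 0.0449
grip_force: 40.0
jig xy mm -21.736439028370608 -113.20971886970007 z 0.16317211267894904 yaw err deg -0.12883299430259978 tilt z [-0.002  -0.0007 -1.    ] F [-0.0663 -0.3044 -0.9857] [-0.0206 -0.0092  0.0227] t 14.1
[0.228  0.3771 0.2106]
```

```bash
python3 -m pendant '[[1,0.1,0.17,0,0,0,0],[1,0.2,0.33,0.03,0,0,0],[1,0.228,0.377,0.12,0,0,0],[1,0.228,0.377,0.21,0,0,0],[1,0.228,0.377,0.21,0,0,0],[1,0.228,0.377,0.21,0,0,0],[1,0.228,0.377,0.21,0,0,0]]'; python3 to.py -.09 0 .052
```

```text
time: 14.98
ee_pos: [0.5259, 0.0661, 0.1023]
eef_rot: [0.1, 0.995, 0.0, 0.001]
ft_force: [1.0, -0.3, -1.1]
width: 0.0451
grip_force: 40.0
jig xy mm -88.41381432927065 0.27265509820675504 z 0.1023387241922156 yaw err deg -0.19647095714837376 tilt z [ 0.0017  0.0005 -1.    ] F [ 0.9628 -0.2972 -1.107 ] [0.0055 0.0373 0.049 ] t 14.975
[ 0.0055 -0.0011  0.1678]
```

```bash
python3 -m pendant '[[1,0,0,0.07,0,0,0],[1,0,0,0.14,0,0,0],[1,0,0,0.17,0,0,0],[1,0,0,0.18,0,0,0],[1,0,0,0.18,0,0,0],[1,0,0,0.18,0,0,0]]'; python3 to.py -.09 0 .04; python3 - <<'E'
from snap import *
s=snap('h',['scene','side','wrist'])
def cr(c,u,v,w,h,k): return cv2.resize(np.ascontiguousarray(c['pixels'][v:v+h,u:u+w,::-1]),None,fx=k,fy=k,interpolation=cv2.INTER_CUBIC)
o=[]
for n in ('scene','side'):
    c=s[n];p=proj(c,[.57,.06,.045]);u,v=int(p[0])-50,int(p[1])-45;print(n,u,v);o.append(cr(c,u,v,100,90,4))
w=cr(s['wrist'],180,100,200,60,4)
cv2.imwrite('pics/h.png',np.vstack([np.hstack(o),w]))
E
```

```text
time: 15.72
ee_pos: [0.5256, 0.0668, 0.0479]
eef_rot: [0.099, 0.995, 0.0, 0.0]
ft_force: [0.4, 1.1, -0.9]
width: 0.0452
grip_force: 40.0
jig xy mm -88.86661967565088 0.9083343468702623 z 0.047929003098735205 yaw err deg -0.12443661250536484 tilt z [ 0.001   0.0005 -1.    ] F [ 0.4103  1.1059 -0.9474] [-0.001  -0.0107 -0.0213] t 15.725
[ 0.0038 -0.0031  0.0264]
scene 256 192
side 198 179
```

View pics/h.png

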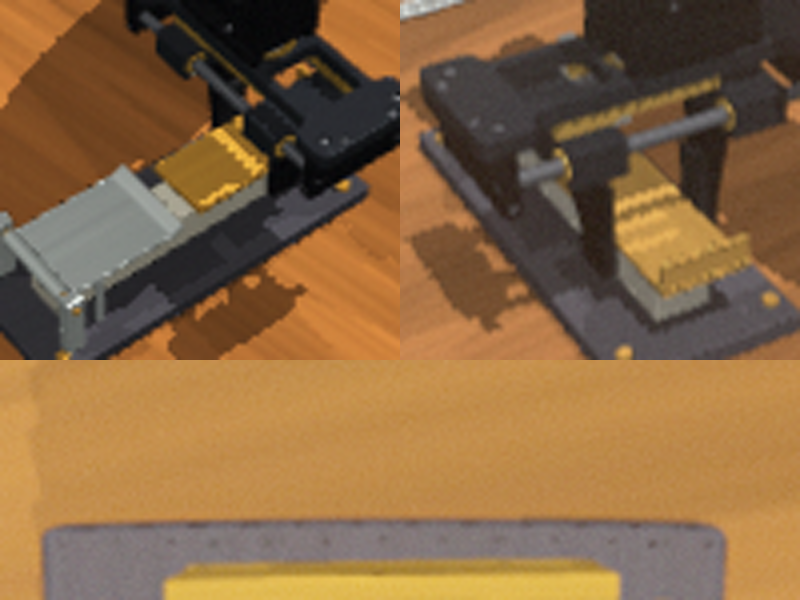

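Final check picture: the strip sits level over the rail with its tip at scene crop (155,172)-(200,212). It is just short of the leaf lip at (122,168)-(180,230). In the wrist crop the heel (165-620) lies centrally over the plate (45-725).

```bash
python3 - <<'E'
from to import *
W=pickle.load(open('pics/h_wrist.pkl','rb'));A_=pickle.load(open('pics/h_scene.pkl','rb'));B=pickle.load(open('pics/h_side.pkl','rb'))
g=lambda p,u,v:(np.array(p)+.5)/4-.5+[u,v]
def jj(q): d=q[:2]-O; return 1e3*np.array([d@U,d@V])
for n,C,p,u,v,z,f in [('tip far',A_,(155,172),256,192,.0527,0),('tip near',A_,(200,212),256,192,.0527,0),('lip far',A_,(122,168),256,192,.055,0),('lip near',A_,(180,230),256,192,.055,0),
 ('plate L',W,(45,165),180,100,.012,1),('plate R',W,(725,165),180,100,.012,1),('heel L',W,(165,212),180,100,.0667,1),('heel R',W,(620,202),180,100,.0667,1),
 ('side heel L',B,(265,288),198,179,.0487,0),('side heel R',B,(352,263),198,179,.0487,0),('rail front L(y-)?',B,(250,320),198,179,.04,0)]:
    print(n,jj(onz(C,g(p,u,v),z,f)))
E
```

```text
tip far [-20.7831 -17.2426]
tip near [-23.1723  24.1278]
lip far [ -5.2899 -30.4684]
lip near [-3.7965 29.1852]
plate L [-147.1018  -50.7688]
plate R [-146.8449   48.167 ]
heel L [-144.9409  -23.0487]
heel R [-145.8889   23.2937]
side heel L [-138.6222   19.4024]
side heel R [-143.1518  -24.4506]
rail front L(y-)? [-145.8747   31.4516]
```

The numbers agree: the tip is 17 mm short of the lip and lateral offset is about +1 mm. Lowering to feel the rail, trimming y.

```bash
python3 -m pendant '[[1,0,-0.004,0.01,0,0,-0.001],[1,0,-0.004,0.018,0,0,-0.001],[1,0,-0.004,0.023,0,0,-0.001],[1,0,-0.004,0.023,0,0,-0.001],[1,0,-0.004,0.023,0,0,-0.001]]'; python3 to.py -.035 -.0003 .039;  python3 -m pendant '[[1,0,0,0.003,0,0,0],[1,0,0,0.006,0,0,0],[1,0,0,0.006,0,0,0]]'; python3 to.py -.035 -.0003 .039
```

```text
time: 16.5
ee_pos: [0.525, 0.0655, 0.0404]
eef_rot: [0.098, 0.995, 0.0, 0.0]
ft_force: [-0.5, -0.3, -0.7]
width: 0.0448
grip_force: 40.0
jig xy mm -89.24701288837632 -0.49156464470829775 z 0.04036784325074352 yaw err deg -0.005241374742160304 tilt z [ 0.0001  0.0001 -1.    ] F [-0.4709 -0.3329 -0.7183] [0.0507 0.0013 0.008 ] t 16.5
[-0.1808  0.0007  0.0046]
time: 16.88
ee_pos: [0.525, 0.0656, 0.0391]
eef_rot: [0.098, 0.995, 0.0, 0.0]
ft_force: [-3.3, -0.5, 6.3]
width: 0.045
grip_force: 40.0
jig xy mm -89.20997019458629 -0.4305953746319595 z 0.03910622057444809 yaw err deg -0.007953969859433032 tilt z [ 0.0001  0.0004 -1.    ] F [-3.2697 -0.5225  6.303 ] [-0.0653  0.6932  0.0112] t 16.875
[-0.1807  0.0005  0.0004]
```

Rail contact felt at TCP z 0.039. Easing up about 1 mm and sliding in.

```bash
python3 -m pendant '[[1,0,0,-0.003,0,0,0],[1,-0.015,0,-0.004,0,0,0],[1,-0.03,0,-0.004,0,0,0],[1,-0.045,0,-0.004,0,0,0],[1,-0.06,0,-0.004,0,0,0],[1,-0.075,0,-0.004,0,0,0],[1,-0.09,0,-0.004,0,0,0],[1,-0.09,0,-0.004,0,0,0]]'; python3 to.py -.035 -.0003 .039
```

```text
time: 17.88
ee_pos: [0.5517, 0.0601, 0.0397]
eef_rot: [0.098, 0.995, -0.0, 0.0]
ft_force: [0.3, 0.1, -1.7]
width: 0.045
grip_force: 40.0
jig xy mm -61.970584648655006 -0.5736225875504601 z 0.039707668595230734 yaw err deg -0.013317856679079563 tilt z [ 0.0002 -0.0001 -1.    ] F [ 0.3262  0.0827 -1.7351] [-0.      0.0002 -0.0317] t 17.875
[-0.0899  0.0009  0.0024]
```

No lateral force and the tip has passed the lip. Continuing to 30 mm depth.

```bash
python3 -m pendant '[[1,-0.015,0,0,0,0,0],[1,-0.03,0,0,0,0,0],[1,-0.045,0,0,0,0,0],[1,-0.06,0,0,0,0,0],[1,-0.075,0.001,0,0,0,0],[1,-0.089,0.001,0,0,0,0],[1,-0.089,0.001,0,0,0,0],[1,-0.089,0.001,0,0,0,0]]'; python3 to.py -.035 -.0003 .039; python3 -m pendant '[[1,0,0,0.004,0,0,0],[1,0,0,0.007,0,0,0],[1,0,0,0.007,0,0,0],[1,0,0,0.007,0,0,0]]'; python3 to.py -.035 -.0003 .039
```

```text
time: 18.88
ee_pos: [0.5775, 0.0554, 0.0396]
eef_rot: [0.098, 0.995, 0.0, -0.0]
ft_force: [-0.8, 0.8, -1.8]
width: 0.0451
grip_force: 40.0
jig xy mm -35.75342071188974 -0.22582187558396338 z 0.0396326782522214 yaw err deg -0.004020735440791544 tilt z [-0.0003  0.0001 -1.    ] F [-0.8065  0.8348 -1.753 ] [ 0.0363 -0.032  -0.0283] t 18.875
[-0.0025 -0.0002  0.0021]
time: 19.38
ee_pos: [0.5777, 0.0554, 0.039]
eef_rot: [0.098, 0.995, 0.0, 0.0]
ft_force: [-7.1, -0.6, 15.1]
width: 0.0449
grip_force: 40.0
jig xy mm -35.59996115166743 -0.13992481160435233 z 0.03904486757536323 yaw err deg -0.009316466339181859 tilt z [ 0.0001  0.0008 -1.    ] F [-7.1236 -0.6142 15.0816] [-0.1719  1.6049 -0.065 ] t 19.375
[-0.002  -0.0005  0.0001]
```

Contact is 15 N. Easing to about 11 N, then verifying depth and leaf numerically.

```bash
python3 -m pendant '[[1,0.001,0,-0.002,0,0,0],[1,0.001,0,-0.002,0,0,0],[1,0.001,0,-0.002,0,0,0],[1,0.001,0,-0.002,0,0,0]]'; python3 - <<'E'
from to import *
st(); s=snap('z',['scene','side','wrist']); f=pickle.load(open('pics/h_scene.pkl','rb'))['pixels'].astype(int)
z=s['scene']['pixels'].astype(int)
# leaf far/top patch & lip: difference on polygon of leaf top surface
P=lambda x,y,h:proj(s['scene'],np.r_[O+x*U+y*V,h])
m=np.zeros(z.shape[:2],np.uint8); cv2.fillPoly(m,[np.int32([P(-.004,-.03,.055),P(-.004,.03,.055),P(.078,.03,.054),P(.078,-.03,.054)])],1)
m=cv2.dilate(m,np.ones((3,3)));d=abs(z-f).max(2); print('leaf px',m.sum(),'changed>40',((d>40)&(m>0)).sum())
C=s['wrist'];h=cv2.cvtColor(C['pixels'],cv2.COLOR_RGB2HSV).astype(int); b=((abs(h[...,0]-25)<6)&(h[...,1]>150)&(h[...,2]>120)).astype(np.uint8)
cs=cv2.findContours(cv2.morphologyEx(b,cv2.MORPH_OPEN,np.ones((3,3))),cv2.RETR_EXTERNAL,cv2.CHAIN_APPROX_NONE)[0]
for c in cs:
    if cv2.contourArea(c)<300: continue
    q=np.array([(onz(C,p,.058,True)[:2]-O) for p in c[:,0]]); q=np.c_[q@U,q@V]*1e3; print(cv2.contourArea(c),'heel x',np.percentile(q[:,0],2),'y',q[:,1].min(),q[:,1].max())
E
```

```text
time: 19.88
ee_pos: [0.5776, 0.0554, 0.0391]
eef_rot: [0.098, 0.995, 0.0, 0.0]
ft_force: [-2.7, -0.7, 8.7]
width: 0.0448
grip_force: 40.0
jig xy mm -35.664316506919285 -0.15208301981420558 z 0.03909621028465587 yaw err deg -0.009084398472391826 tilt z [ 0.0007  0.0005 -1.    ] F [-2.743  -0.6793  8.7171] [-0.1558  0.7103  0.0355] t 19.875
leaf px 895 changed>40 33
1035.5 heel x -17.62582593283375 y 46.85612244793159 109.9091577349371
2833.0 heel x -29.56089794376449 y -20.84201566604876 45.08239665791314
7581.0 heel x -83.39909915575494 y -21.452990101220827 20.56081697717901
```

```bash
python3 - <<'E'
from to import *
def L(t): return pickle.load(open(f'pics/{t}.pkl','rb'))
for t,zz in [('h_wrist',.0667),('z_wrist',.058)]:
    C=L(t);h=cv2.cvtColor(C['pixels'],cv2.COLOR_RGB2HSV).astype(int)
    b=((abs(h[...,0]-25)<6)&(h[...,1]>150)&(h[...,2]>120)).astype(np.uint8)
    cs=cv2.findContours(cv2.morphologyEx(b,cv2.MORPH_OPEN,np.ones((3,3))),cv2.RETR_EXTERNAL,cv2.CHAIN_APPROX_NONE)[0]; c=max(cs,key=cv2.contourArea)[:,0]
    q=np.array([(onz(C,p,zz,True)[:2]-O) for p in c]); q=np.c_[q@U,q@V]*1e3; print(t,'px top',c[:,1].min(),'x min/med-front',q[:,0].min(),np.percentile(q[:,0],[2,10,20]))
f,z=L('h_scene'),L('z_scene'); d=abs(z['pixels'].astype(int)-f['pixels']).max(2)
ys,xs=np.where(d>40); q=np.array([onz(z,p,.054)[:2]-O for p in zip(xs,ys)]); q=np.c_[q@U,q@V]*1e3
k=(q[:,0]>-6)&(q[:,0]<80)&(abs(q[:,1])<31); print(np.histogram(q[k,0],bins=[-6,0,5,10,20,40,60,80]), q[k,1].min(),q[k,1].max())
E
python3 -m pendant '[[1,0,0,0.001,0,0,0],[1,0,0,0.001,0,0,0],[1,0,0,0.001,0,0,0]]'
```

```text
h_wrist px top 151 x min/med-front -145.48535014754248 [-145.4467 -145.3662 -145.0703]
z_wrist px top 171 x min/med-front -83.86740465897844 [-83.3991 -82.1896 -81.2905]
(array([5, 3, 4, 7, 1, 0, 7]), array([-6,  0,  5, 10, 20, 40, 60, 80])) 17.265945369950856 30.775210363851603
time: 20.4
ee_pos: [0.5776, 0.0554, 0.0391]
eef_rot: [0.098, 0.995, 0.0, 0.0]
ft_force: [-4.5, -0.8, 11.2]
width: 0.045
grip_force: 40.0
```

The wrist mask differs by 20 px, so I check whether that is shadow or slip by reading a pixel column.

```bash
python3 - <<'E'
from to import *
def L(t): return pickle.load(open(f'pics/{t}.pkl','rb'))
for t in ['h_wrist','z_wrist']:
    h=cv2.cvtColor(L(t)['pixels'],cv2.COLOR_RGB2HSV)
    for col in (245,278,310): print(t,col,[tuple(int(x) for x in h[v,col]) for v in range(144,178,3)])
for t in ['h_side','z_side']:
    C=L(t);h=cv2.cvtColor(C['pixels'],cv2.COLOR_RGB2HSV).astype(int)
    s=r.read_state(); x0={'h':-.0889,'z':-.0357}[t[0]]; z0={'h':.0487,'z':.040}[t[0]]
    # profile along strip centre line heading back from x0-40mm to x0-70mm at top of wall height
    for dx in range(-48,-68,-2):
        p=proj(C,np.r_[O+(x0+dx/1e3)*U,z0+.004]); q=proj(C,np.r_[O+(x0+dx/1e3)*U,z0+.0175]); print(t,dx,h[int(round(p[1])),int(round(p[0]))],h[int(round(q[1])),int(round(q[0]))])
E
```

```text
h_wrist 245 [(5, 26, 128), (3, 22, 129), (17, 98, 158), (21, 161, 176), (22, 160, 225), (22, 164, 225), (21, 167, 165), (21, 163, 169), (21, 163, 169), (20, 169, 166), (22, 158, 226), (22, 159, 228)]
h_wrist 278 [(3, 24, 128), (0, 18, 127), (18, 130, 167), (20, 163, 182), (22, 167, 224), (22, 162, 220), (20, 161, 170), (21, 166, 171), (20, 166, 172), (20, 167, 171), (21, 164, 213), (22, 163, 230)]
h_wrist 310 [(3, 18, 127), (173, 18, 130), (19, 140, 180), (21, 162, 202), (22, 162, 226), (22, 165, 222), (20, 163, 169), (20, 173, 168), (20, 163, 172), (21, 167, 171), (21, 160, 188), (22, 160, 231)]
z_wrist 245 [(26, 23, 220), (27, 25, 217), (21, 50, 198), (21, 152, 184), (22, 146, 231), (22, 145, 230), (20, 141, 174), (20, 139, 178), (20, 148, 178), (20, 151, 176), (22, 157, 231), (22, 151, 232)]
z_wrist 278 [(24, 20, 246), (24, 20, 247), (20, 74, 199), (21, 138, 188), (22, 141, 232), (22, 143, 228), (19, 134, 177), (19, 137, 180), (20, 145, 178), (20, 142, 178), (22, 154, 234), (22, 154, 235)]
z_wrist 310 [(15, 16, 155), (20, 15, 155), (19, 123, 189), (21, 145, 210), (22, 140, 233), (
[... 190 characters left out ...]
_side -52 [ 19 158 157] [ 18 156 195]
h_side -54 [ 19 158 177] [ 19 157 182]
h_side -56 [ 20 157 145] [ 20 146 182]
h_side -58 [ 18 149 137] [ 18 155 148]
h_side -60 [ 18 129 138] [ 18 154 152]
h_side -62 [ 12  63 105] [ 19 150 156]
h_side -64 [155  15 104] [ 18 151 160]
h_side -66 [155  15 104] [ 18 151 160]
z_side -48 [ 17 150 158] [ 18 152 198]
z_side -50 [ 18 150 158] [ 18 152 198]
z_side -52 [ 18 152 161] [ 18 155 194]
z_side -54 [ 18 153 172] [ 18 155 194]
z_side -56 [ 19 158 174] [ 18 152 168]
z_side -58 [ 18 149 166] [ 18 152 168]
z_side -60 [ 19  59 196] [ 18 155 155]
z_side -62 [ 19  55 204] [ 18 153 157]
z_side -64 [ 24  24 220] [ 19 152 159]
z_side -66 [ 23  24 221] [ 18 153 158]
```

No slip: the pixel transitions are identical. The tip is about 29 mm in, the leaf is undisturbed, and the press is about 11 N. Handing in.

```bash
python3 -c "
from bench import r
s=r.read_state();print(s['ft_force'],s['width'],s['time']);print(r.close_job())"
```

```text
[-4.53045156 -0.79526822 11.22051106] 0.045049854288522394 20.4
the job is handed in; nothing more can be done
None
```

The job is handed in at 20.4 s: the block measures fully home in its own slot, and the strip is about 29 mm in under the leaf, straight and centred within about 1 mm, with no sign the leaf lifted, still gripped and pressed flat with about 11 N.

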